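# Gather the tea things into the dish rack

## Task

Gather the tea things into the grey dish rack, each right way up and flat on the floor of its own holder: the handleless cup between the prongs, the large round ceramic teapot lid in the round dish, the pitcher lid in the square tray and the butter-dish cover in the oblong tray. Set each down gently without dropping it, and leave the small sugar-pot lid and the mug with the handle where they are.

Things in the scene. Friction and masses are not known exactly. Their poses are not given: they have to be found in the camera images.
- teapot_lid: White ceramic teapot lid, round, 76 mm across, lying right way up: a dome 14 mm high with a round knob on its axis, 24 mm in diameter, from 22 to 48 mm above the underside (thinner neck below it). About 120 g. Origin: centre of its underside; z up.
- pitcher_lid: White plastic pitcher lid: flat round disc 84 mm across and 10 mm thick with a small pouring tab that reaches 48 mm from the centre along +x, and an upright grip fin along its x axis, 50 mm long, 12 mm thick in y, from 10 to 48 mm above the underside. About 70 g. Origin: centre of its underside; z up. Starts within 0.5 rad of the world axes.
- butter_cover: White ceramic butter-dish cover: oblong block 92 mm (x) by 52 mm (y), 28 mm high, with an upright grip fin along x, 40 mm long, 12 mm thick in y, from 28 to 60 mm above the underside. About 160 g. Origin: centre of its underside; z up. Starts within 0.5 rad of the world axes.
- cup: Green melamine cup without a handle, standing upright: 68 mm high, outer diameter 56 mm at the foot and 60 mm at the rim, 3 mm wall, open top. About 90 g. Origin: centre of its underside; z up.
- sugar_lid: Look-alike, to be left: white ceramic sugar-pot lid, like the teapot lid but only 54 mm across, with an 18 mm knob, 48 mm high. Origin: centre of its underside; z up. The six loose things start flat on the table on the robot's right, in any arrangement, 105 mm or more apart centre to centre.
- mug: Look-alike, to be left: green melamine mug, the same as the cup (68 mm high, 60 mm across) but with a loop handle that reaches 52 mm from the axis along its +y. Origin: centre of its underside; z up. A shaker and an egg cup, up to 52 mm high, 32 mm across, stand among the loose things, 74 mm or more from their centres.
- prong_holder: Cup holder: a round base 110 mm across with six upright prongs (8 mm thick, tops 29 mm above the origin) on a circle of 46 mm radius; the cup stands upright between the prongs on the base. Origin: centre of the underside, 6 mm above the table; its floor is 4 mm above the origin.
- round_holder: Round shallow dish, inside diameter 100 mm, rim 16 mm above the origin, for the teapot lid. The four grey holders are fixed in the grey dish rack in a two-by-two block, 128 mm apart, in any arrangement. Origin: centre of the underside, 6 mm above the table; its floor is 4 mm above the origin.
- square_holder: Square shallow tray, 112 mm by 112 mm inside, walls 4 mm thick, rim 16 mm above the origin, for the pitcher lid. The rack's 30 mm high rim passes 67 mm outside the outer holder centres; on its +y side a closed compartment 70 mm high begins 73 mm from them. Origin: centre of the underside, 6 mm above the table; its floor is 4 mm above the origin.
- oblong_holder: Oblong shallow tray, 116 mm (along its x) by 76 mm (along its y) inside, walls 4 mm thick, rim 16 mm above the origin, for the butter-dish cover. Origin: centre of the underside, 6 mm above the table; its floor is 4 mm above the origin.
Things that resemble listed ones, but are neither listed nor needed, are in the scene too. What is shaped like the cup but pink is not meant. What is shaped like the butter_cover but blue is not meant.

How it is judged:
At the end, for the whole second after the job is handed in: Cup in prong, teapot lid in round, pitcher lid in square, butter cover in oblong holder: each within 20 mm of its centre, underside under 9 mm above the holder's origin (floor 4 mm), upright within 0.12 rad, at rest, released; sugar-pot lid and mug within 25 mm of their starts (horizontal distance between cup and prong_holder below 0.02 m and z of cup in the frame of prong_holder between 0 and 0.009 m and angle between each of cup, teapot_lid, pitcher_lid, butter_cover's own z axis and vertical below 0.12 rad and linear speed of each of cup, teapot_lid, pitcher_lid, butter_cover below 0.02 m/s and horizontal distance between teapot_lid and round_holder below 0.02 m and z of teapot_lid in the frame of round_holder between 0 and 0.009 m and horizontal distance between pitcher_lid and square_holder below 0.02 m and z of pitcher_lid in the frame of square_holder between 0 and 0.009 m and horizontal distance between butter_cover and oblong_holder below 0.02 m and z of butter_cover in the frame of oblong_holder between 0 and 0.009 m and distance of each of sugar_lid, mug from where it was at the start of the episode below 0.025 m); the robot touches nothing.
It fails at once if the handleless cup is dropped or thrown: moves faster than 0.7 m/s without being held (a free fall of about 25 mm) (linear speed of cup above 0.7 m/s and contact force between the fingers and cup below 0.05 N).
It fails at once if the teapot lid is dropped or thrown: moves faster than 0.7 m/s without being held (a free fall of about 25 mm) (linear speed of teapot_lid above 0.7 m/s and contact force between the fingers and teapot_lid below 0.05 N).
It fails at once if the pitcher lid is dropped or thrown: moves faster than 0.7 m/s without being held (a free fall of about 25 mm) (linear speed of pitcher_lid above 0.7 m/s and contact force between the fingers and pitcher_lid below 0.05 N).
It fails at once if the butter-dish cover is dropped or thrown: moves faster than 0.7 m/s without being held (a free fall of about 25 mm) (linear speed of butter_cover above 0.7 m/s and contact force between the fingers and butter_cover below 0.05 N).
It fails at once if the small sugar-pot lid or the mug with the handle is moved by more than 25 mm (distance of any of sugar_lid, mug from where it was at the start of the episode above 0.025 m).
It also fails if it takes over 128 s, if anything falls off the work surface, if the arm or the gripper's body presses on something with over 40 N, if the wrist force passes 120 N, or if a joint passes its speed limit or range.

## Robot

A 7-joint arm with a two-finger parallel gripper is mounted at the origin on the work surface. World frame = base frame: x ahead of the robot, y to its left, z up, the work surface at z = 0. Lengths are in m, angles in rad, forces in N, time in s.
With the tool pointing down it reaches from about 0.425 to 0.925 m from the base axis. Payload 6.8 kg.
Tool frame: the origin (TCP) lies midway between the tips of the shut fingers; the grasp point (between the pads) lies 19 mm behind it; z points along the fingers, x is the direction in which the jaws open and shut, and the axes are right-handed (so a half turn about z gives the same grasp; the last joint's range is limited). The gripper opens to 85 mm and grips with 20 to 120 N. Pads are 22 mm wide; open, the fingers measure 114 mm over their backs; the gripper's body (76 mm by 85 mm) begins 54 mm behind the grasp point. The pads swing forward as they close: fully open they stand 13 mm farther back than shut.
Start: joints at [1.161, 0.477, 0.022, 1.555, -0.011, 1.109, -0.083], TCP at [0.201, -0.645, 0.231] pointing down, gripper open.
Joint ranges: [-2.96, 2.96], [-0.34, 2.1], [-1.41, 1.46], [0.24, 2.44], [-1.37, 4.51], [0.17, 1.92], [-2.96, 2.96]. Speed limits (rad/s): [2.39, 2.39, 3.14, 3.14, 3.14, 3.14, 3.14].

## Interface

Orientations are given as a unit quaternion [w, x, y, z].
In Python, from station import * gives the robot as it stands.
- The arm moves only by the shell command python3 -m handwheel 'ROWS' [FORCE]. ROWS is JSON, a list of rows, each an object of numbers: "grip": the finger opening in cm, from 0 to 8.54; "tx", "ty", "tz": the shift along the tool's x, y, z in cm; "yaw": the turn about the tool's z in degrees. In form: [{"grip": .., "tx": .., "ty": .., "tz": .., "yaw": ..}, ...]. A call has 1 to 5 rows; each row shifts and turns the commanded pose from where the row before left it, along the tool's axes as they then stand; what a row does not reach is not made up. A row lasts 1/10 s, in which the tool goes at most 50 mm and 8.59 degrees, less where a joint would pass 70% of its speed; a pose out of reach is approached as far as the arm can. A call is refused whole if a number of a shift passes 5 or a number of a turn 8.59, either way. A call with a gripper value outside its range is refused whole. The fingers move at their own pace and stop on an object; FORCE is the grip in N (left out, the last holds). Time passes only in rows, so rows that do not move let the fingers close. It gives the time, the measured TCP pose, the force and the opening at its end, in the units of the state.
- get_obs(): the state, without advancing time (a new reading comes with each control period).
- read_camera(name): name is "scene" or "top"; returns a dict with "image" (400x640x3 uint8, blue, green, red), "intrinsics" (3x3 intrinsics, pixels), "position" and "attitude" of the camera in the world. Camera axes: x right, y down, z forward; pixel columns grow to the right and rows downward; lengths in m; the calibration is good to about 2 mm. A picture is of the moment at which its call begins. There is no depth.
- hand_in(): hands the job in, once; it reports no verdict.
The state is a dict: "t": time; "q": joint angles; "joint_vel": joint speeds; "joint_torque": joint torques, N m; "eef_pos": TCP position; "tool_rot": TCP orientation; "contact_force": force on the tool from outside, world axes, zero at the start; "torque": the same for the moment, N m; "gripper_width": opening from 0.0 (shut) to 1.0 (fully open).
Only numpy, scipy, OpenCV 4.12 (cv2) and the standard library are available. Lean on these libraries where they do the work, as an engineer would, in place of code of your own. Each camera call takes 0.05 s, during which the arm holds its last target. There are 200 camera calls.

## Working session

There is one attempt and no reset: what is moved stays moved. The work goes in short steps, Python scripts to look and compute and a shell command to move; the robot and the scene stay as the last step left them, time stands still between calls to the robot, and variables do not carry over. Pictures are saved under pics/ and viewed, about 12 in all and at most 16, crops included, and the job is handed in when it is done.

```bash
ls; mkdir -p pics; python3 - <<'E'
from station import *
import cv2
o=get_obs(); print(o)
for n in("scene","top"):
    c=read_camera(n); cv2.imwrite(f"pics/{n}0.png",c["image"]); print(n,c["intrinsics"],c["position"],c["attitude"])
E
```

```text
pics
{'t': 0.0, 'q': array([ 1.16087787,  0.47783647,  0.02231424,  1.55647042, -0.01152291,
        1.10928941, -0.08311926]), 'joint_vel': array([-8.31360951e-04,  1.04256144e-03,  7.96566826e-05,  5.93068617e-06,
       -1.16960551e-03,  1.17450000e-03, -3.76176515e-04]), 'joint_torque': array([ 3.83260995e-04, -5.96461594e+01,  1.60797402e+00, -2.81201577e+01,
        1.25038682e-02,  9.35111224e-03, -1.29714351e-05]), 'eef_pos': array([ 0.2004755 , -0.64391059,  0.23029282]), 'tool_rot': array([-5.11300557e-04,  8.05378708e-01, -5.92759864e-01, -7.86555617e-04]), 'contact_force': array([0.06269815, 0.53001128, 0.33245449]), 'torque': array([-0.02089481,  0.02325088,  0.00920252]), 'gripper_width': 1.0009470955445665}
scene [[405.45821882   0.         314.39408094]
 [  0.         405.45821882 202.2289721 ]
 [  0.           0.           1.        ]] [ 0.86887319 -0.75806582  0.81424562] [-0.37590932  0.89432385  0.21964529 -0.10311638]
top [[445.3899222    0.         316.23316444]
 [  0.         445.3899222  205.17026115]
 [  0.           0.           1.        ]] [ 0.39963118 -0.09601175  1.33010385] [ 0.02672099 -0.70133052  0.7119268  -0.02411903]
```

View pics/scene0.png

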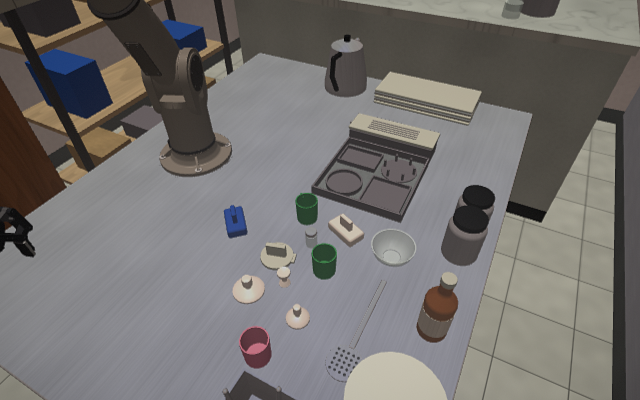

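View pics/top0.png

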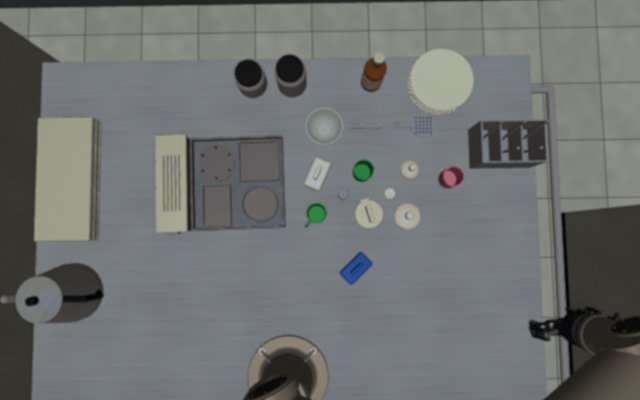

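The arm must carry four items from the right (image right of the rack) to the rack. In the top view: cup candidates sit at (363,170) and (317,213), the butter cover at (318,174), the pitcher lid at (369,213), the teapot lid at (407,216) and the sugar lid at (410,169). The rack spans (190–285, 137–230).

```bash
cat > h.py <<'E'
from station import *
import cv2, numpy as np
from scipy.spatial.transform import Rotation as R
def cam(n):
    c=read_camera(n); w,x,y,z=c["attitude"]
    c["R"]=R.from_quat([x,y,z,w]).as_matrix(); c["P"]=np.array(c["position"]); return c
def ray(c,uv,z):
    d=c["R"]@np.linalg.solve(c["intrinsics"],[uv[0],uv[1],1.]); return c["P"]+d*(z-c["P"][2])/d[2]
def proj(c,p):
    q=c["intrinsics"]@(c["R"].T@(np.array(p)-c["P"])); return q[:2]/q[2]
E
python3 - <<'E'
from h import *
c=cam("top"); im=c["image"]
hsv=cv2.cvtColor(im,cv2.COLOR_BGR2HSV)
cr=cv2.resize(im[125:290,150:470],None,fx=2.5,fy=2.5,interpolation=cv2.INTER_CUBIC); cv2.imwrite("pics/c1.png",cr)
cr=cam("scene"); cv2.imwrite("pics/c2.png",cv2.resize(cr["image"][180:340,210:430],None,fx=3.5,fy=3.5,interpolation=cv2.INTER_CUBIC))
for p in [(363,170),(317,213),(317,168),(369,205),(407,220),(410,164),(343,194),(240,160),(300,240),(218,205)]: print(p,im[p[1],p[0]],hsv[p[1],p[0]])
for p,z in [((190,137),0.03),((285,137),.03),((285,230),.03),((190,230),.03),((216,163),.01),((260,160),.01),((217,206),.01),((261,204),.01)]: print(p,ray(c,p,z).round(3))
E
```

```text
(363, 170) [ 62 126  43] [ 67 168 126]
(317, 213) [ 66 132  49] [ 66 160 132]
(317, 168) [154 167 166] [ 32  20 167]
(369, 205) [140 159 159] [ 30  30 159]
(407, 220) [169 169 164] [ 90   8 169]
(410, 164) [134 149 157] [ 20  37 157]
(343, 194) [138 124 119] [112  35 138]
(240, 160) [79 79 82] [ 0  9 82]
(300, 240) [126 121 117] [107  18 126]
(218, 205) [ 96  95 100] [174  13 100]
(190, 137) [0.701 0.279 0.03 ]
(285, 137) [ 0.697 -0.002  0.03 ]
(285, 230) [0.422 0.    0.03 ]
(190, 230) [0.426 0.278 0.03 ]
(216, 163) [0.626 0.206 0.01 ]
(260, 160) [0.633 0.075 0.01 ]
(217, 206) [0.497 0.203 0.01 ]
(261, 204) [0.501 0.072 0.01 ]
```

View pics/c1.png

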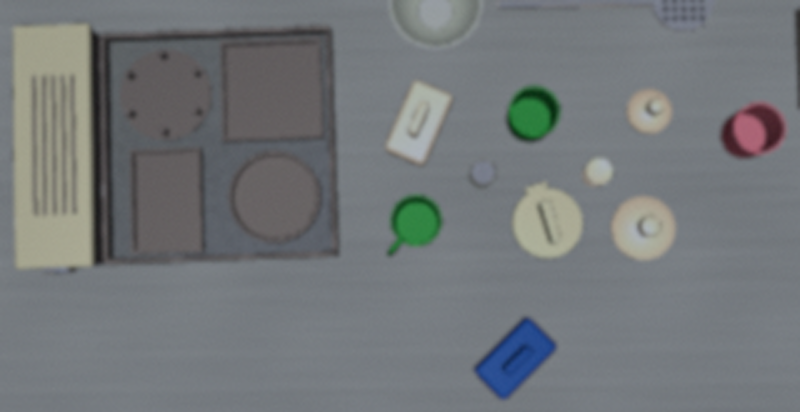

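View pics/c2.png

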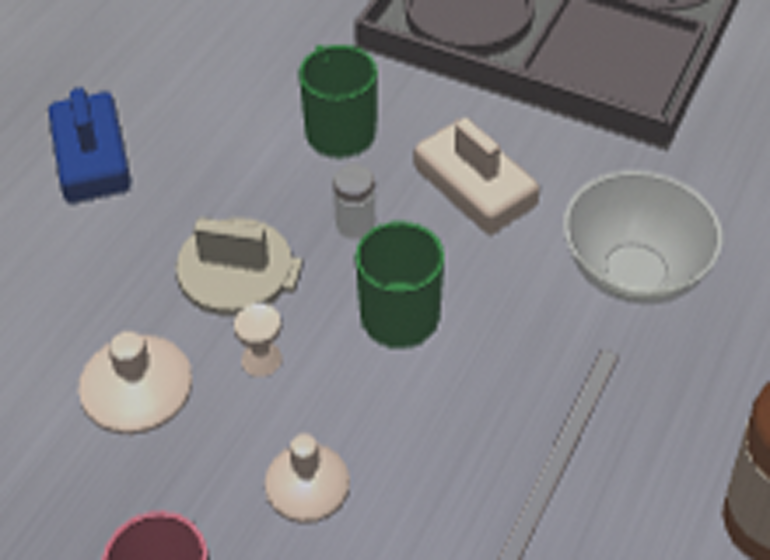

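The cup is at top-view (363,170), since the other green one at (317,213) has a handle at its lower left. The holders are: prong (216,163), square (260,160), oblong (217,206) with its long axis vertical in the image, and round (261,204). Next I'll measure these precisely.

```bash
cat > m.py <<'E'
from h import *
c=cam("top"); im=c["image"].astype(int); b,g,r=im[...,0],im[...,1],im[...,2]
def comp(mask,seed,name,z):
    n,l,s,ce=cv2.connectedComponentsWithStats(mask.astype(np.uint8))
    ids=[i for i in range(1,n) if s[i,4]>40]; i=min(ids,key=lambda i:np.hypot(*(ce[i]-seed)))
    ct=max(cv2.findContours((l==i).astype(np.uint8),0,1)[0],key=len)
    W=np.array([ray(c,p[0],z)[:2]*1000 for p in ct],np.float32)
    rc=cv2.minAreaRect(W); bx=cv2.boxPoints(rc); e=max([bx[1]-bx[0],bx[2]-bx[1]],key=np.linalg.norm)
    ci=cv2.minEnclosingCircle(W)
    print(name,"area",s[i,4],"cen",(ray(c,ce[i],z)[:2]*1000).round(1),"rect",np.round(rc[0],1),np.round(rc[1],1),"long ang",round(np.degrees(np.arctan2(e[1],e[0]))%180,1),"circ",np.round(ci[0],1),round(ci[1],1))
if __name__=="__main__":
    warm=(r-b>-1)&(r>110)&~(r-g>25)
    comp(warm,(318,174),"butter",.028); comp(warm,(369,213),"pitcher",.010); comp(warm,(407,216),"teapot",.005); comp(warm,(410,169),"sugar",.005);
    gr=(g-np.maximum(r,b)>25); comp(gr,(363,170),"cup",.045); comp(gr,(317,213),"mug",.045)
    fl=(r-b>0)&(r<110)&(r>75)
    fl=cv2.morphologyEx(fl.astype(np.uint8),2,np.ones((3,3)))
    for n,s in dict(prong=(216,163),square=(260,160),oblong=(217,206),round=(261,204)).items(): comp(fl,s,n,.010)
E
python3 m.py; python3 - <<'E'
from h import *
c=cam("top"); s=cam("scene")
a=c["image"][150:240,300:430]; cv2.imwrite("pics/d1.png",cv2.resize(a,None,fx=6,fy=6,interpolation=cv2.INTER_CUBIC))
E
```

```text
butter area 405 cen [593.9 -96.8] rect [586.9 -95.5] [55. 95.] long ang 155.6 circ [586.4 -96.2] 51.3
pitcher area 690 cen [ 468.2 -246. ] rect [ 467.1 -246.2] [85.9 85.3] long ang 62.4 circ [ 470.5 -246.3] 46.4
teapot area 529 cen [ 460.1 -361.5] rect [ 458.9 -361.4] [77.3 77.6] long ang 178.4 circ [ 459.5 -361.1] 40.1
sugar area 278 cen [ 599.7 -371.9] rect [ 599.6 -371.6] [54.1 54.4] long ang 179.1 circ [ 599.5 -372. ] 28.9
cup area 332 cen [ 593.6 -229.1] rect [ 594.2 -229.5] [55.6 60.2] long ang 134.1 circ [ 593.8 -228.9] 30.9
mug area 334 cen [468.4 -90.4] rect [465.9 -91.9] [55.6 65.9] long ang 175.2 circ [463.9 -85.1] 37.0
prong area 907 cen [627.2 206.3] rect [627.6 206.4] [102.3  99.8] long ang 89.1 circ [627.2 206.8] 53.3
square area 1512 cen [630.7  78.9] rect [631.6  79. ] [116.9 118. ] long ang 179.9 circ [629.9  78.5] 79.6
oblong area 1080 cen [499.3 204.4] rect [500.2 204.7] [ 80.3 119.7] long ang 179.9 circ [499.9 206. ] 70.6
round area 972 cen [503.2  77.1] rect [503.9  78.3] [101.2 101.6] long ang 179.5 circ [502.4  76.9] 53.1
```

View pics/d1.png

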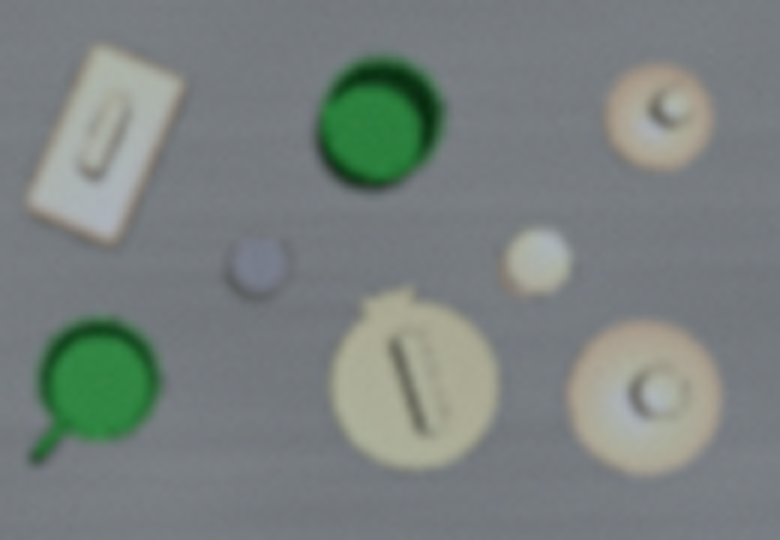

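```bash
cat > go.py <<'E'
import sys
from h import *
o=get_obs(); w,x,y,z=o["tool_rot"]; M=R.from_quat([x,y,z,w]).as_matrix(); p=o["eef_pos"]
a=np.degrees(np.arctan2(M[1,0],M[0,0]))
print("t",round(o["t"],2),"tcp mm",(p*1000).round(1),"jaw",round(a,1),"tilt",round(np.degrees(np.arccos(-M[2,2])),2),"F",np.round(o["contact_force"],1),"w",round(o["gripper_width"]*85.4,1))
if len(sys.argv)>1:  # x y z(mm) [jaw angle deg]: yaw to do first, then the shift in cm
    X=list(map(float,sys.argv[1:])); yaw=0
    if len(X)>3:
        yaw=(a-X[3]+90)%180-90; M=M@R.from_euler("z",yaw,degrees=True).as_matrix()
    d=M.T@(np.array(X[:3])/1000-p)*100; print("yaw",round(yaw,1),"then tx ty tz",d.round(2))
E
python3 - <<'E'
from h import *
c=cam("top")
f=lambda u,v,z:(ray(c,(300+u/6,150+v/6),z)*1000).round(1)
print("butter",f(106.5,142,.028),"pitcher",f(415.5,384,.01),"tab",f(388,298,.01),"fin top ends",f(404,338,.04),f(436,432,.04),"shaker",f(258,265,.05),"egg",f(538,262,.05),"teapot knob",f(661,388,.048),"butter fin",f(122,92,.06),f(92,178,.06),"rim cup",f(384,118,.068))
E
python3 go.py 459 -361 120
```

```text
butter [586.4 -97.8  28. ] pitcher [ 466.1 -248.7   10. ] tab [ 509.  -236.1   10. ] fin top ends [ 487.  -240.2   40. ] [ 441.3 -254.6   40. ] shaker [ 522.5 -169.7   50. ] egg [ 521.9 -304.3   50. ] teapot knob [ 460.5 -362.    48. ] butter fin [ 605.9 -105.5   60. ] [564.6 -90.5  60. ] rim cup [ 590.2 -230.    68. ]
t 0.4 tcp mm [ 200.6 -644.4  231.1] jaw -72.7 tilt 0.02 F [-0.3 -0.5 -0.7] w 85.2
yaw 0 then tx ty tz [-19.38 -33.1   11.12]
```

```bash
python3 -m handwheel '[{"grip":6,"tx":-2,"ty":-3.31,"tz":1.1},{"grip":6,"tx":-2,"ty":-3.31,"tz":1.1},{"grip":6,"tx":-2,"ty":-3.31,"tz":1.1},{"grip":6,"tx":-2,"ty":-3.31,"tz":1.1},{"grip":6,"tx":-2,"ty":-3.31,"tz":1.1}]' 30; python3 -m handwheel '[{"grip":6,"tx":-2,"ty":-3.31,"tz":1.1},{"grip":6,"tx":-2,"ty":-3.31,"tz":1.1},{"grip":6,"tx":-2,"ty":-3.31,"tz":1.1},{"grip":6,"tx":-2,"ty":-3.31,"tz":1.1},{"grip":6,"tx":-1.4,"ty":-3.3,"tz":1.2}]' ; python3 -m handwheel '[{"grip":6},{"grip":6}]'; python3 go.py 459 -361 18
```

```text
t 0.4 tcp mm [ 200.6 -644.4  231.1] jaw -72.7 tilt 0.02 F [-0.3 -0.5 -0.7] w 85.2
yaw 0 then tx ty tz [-19.38 -33.1   21.32]invalid input
invalid input
invalid input
```

```bash
python3 -m handwheel '[{"grip":6,"tx":-2,"ty":-3.31,"tz":1.1,"yaw":0},{"grip":6,"tx":-2,"ty":-3.31,"tz":1.1,"yaw":0},{"grip":6,"tx":-2,"ty":-3.31,"tz":1.1,"yaw":0},{"grip":6,"tx":-2,"ty":-3.31,"tz":1.1,"yaw":0},{"grip":6,"tx":-2,"ty":-3.31,"tz":1.1,"yaw":0}]' 30; python3 -m handwheel '[{"grip":6,"tx":-2,"ty":-3.31,"tz":1.1,"yaw":0},{"grip":6,"tx":-2,"ty":-3.31,"tz":1.1,"yaw":0},{"grip":6,"tx":-2,"ty":-3.31,"tz":1.1,"yaw":0},{"grip":6,"tx":-2,"ty":-3.31,"tz":1.1,"yaw":0},{"grip":6,"tx":-1.4,"ty":-3.3,"tz":1.2,"yaw":0}]' 30; python3 -m handwheel '[{"grip":6,"tx":0,"ty":0,"tz":0,"yaw":0},{"grip":6,"tx":0,"ty":0,"tz":0,"yaw":0}]' 30; python3 go.py 459 -361 18
```

```text
t: 0.9
eef_pos: [0.3298, -0.4987, 0.1761]
tool_rot: [0.0, 0.805, -0.593, 0.0]
contact_force: [1.3, -0.8, 0.2]
gripper_width: 0.707
t: 1.4
eef_pos: [0.4599, -0.3593, 0.1202]
tool_rot: [-0.0, 0.806, -0.593, 0.0]
contact_force: [-1.0, -0.3, -0.0]
gripper_width: 0.701
t: 1.6
eef_pos: [0.4594, -0.3602, 0.1201]
tool_rot: [0.0, 0.806, -0.592, -0.0]
contact_force: [-0.3, 0.0, 0.1]
gripper_width: 0.706
t 1.6 tcp mm [ 459.4 -360.2  120.1] jaw -72.6 tilt 0.03 F [-0.3  0.   0.1] w 60.3
yaw 0 then tx ty tz [ 0.07  0.06 10.21]
```

```bash
python3 -m handwheel '[{"grip":6,"tx":0.1,"ty":0.1,"tz":3,"yaw":0},{"grip":6,"tx":0,"ty":0,"tz":3,"yaw":0},{"grip":6,"tx":0,"ty":0,"tz":2.5,"yaw":0},{"grip":6,"tx":0,"ty":0,"tz":1.2,"yaw":0},{"grip":6,"tx":0,"ty":0,"tz":0.5,"yaw":0}]' 30; python3 -m handwheel '[{"grip":0,"tx":0,"ty":0,"tz":0,"yaw":0},{"grip":0,"tx":0,"ty":0,"tz":0,"yaw":0},{"grip":0,"tx":0,"ty":0,"tz":0,"yaw":0},{"grip":0,"tx":0,"ty":0,"tz":0,"yaw":0},{"grip":0,"tx":0,"ty":0,"tz":0,"yaw":0}]' 30;  python3 -m handwheel '[{"grip":0,"tx":0,"ty":0,"tz":0,"yaw":0},{"grip":0,"tx":0,"ty":0,"tz":-1,"yaw":0},{"grip":0,"tx":0,"ty":0,"tz":-2,"yaw":0},{"grip":0,"tx":0,"ty":0,"tz":-3,"yaw":0},{"grip":0,"tx":0,"ty":0,"tz":-4,"yaw":0}]' 30; python3 go.py 502 78 120
```

```text
t: 2.1
eef_pos: [0.457, -0.3631, 0.0175]
tool_rot: [0.0, 0.805, -0.594, -0.001]
contact_force: [-0.5, 0.3, 0.7]
gripper_width: 0.701
t: 2.6
eef_pos: [0.459, -0.3627, 0.0197]
tool_rot: [0.0, 0.805, -0.593, 0.001]
contact_force: [-0.8, 1.0, 5.9]
gripper_width: 0.271
t: 3.1
eef_pos: [0.4572, -0.3614, 0.1186]
tool_rot: [0.0, 0.805, -0.593, -0.002]
contact_force: [0.2, -0.2, -0.7]
gripper_width: 0.269
t 3.1 tcp mm [ 457.2 -361.4  118.6] jaw -72.7 tilt 0.17 F [ 0.2 -0.2 -0.7] w 23.0
yaw 0 then tx ty tz [-40.62 -17.35  -0.08]
```

```bash
python3 -m handwheel '[{"grip":0,"tx":-3,"ty":-1.3,"tz":0,"yaw":0},{"grip":0,"tx":-4,"ty":-1.7,"tz":0,"yaw":0},{"grip":0,"tx":-4,"ty":-1.7,"tz":0,"yaw":0},{"grip":0,"tx":-4,"ty":-1.7,"tz":0,"yaw":0},{"grip":0,"tx":-4,"ty":-1.7,"tz":0,"yaw":0}]' 30; python3 -m handwheel '[{"grip":0,"tx":-4,"ty":-1.7,"tz":0,"yaw":0},{"grip":0,"tx":-4,"ty":-1.7,"tz":0,"yaw":0},{"grip":0,"tx":-4,"ty":-1.7,"tz":0,"yaw":0},{"grip":0,"tx":-4,"ty":-1.7,"tz":0,"yaw":0},{"grip":0,"tx":-3,"ty":-1.4,"tz":0,"yaw":0}]' 30; python3 -m handwheel '[{"grip":0,"tx":-2.6,"ty":-1.1,"tz":0,"yaw":0},{"grip":0,"tx":0,"ty":0,"tz":0,"yaw":0},{"grip":0,"tx":0,"ty":0,"tz":0,"yaw":0}]' 30; python3 go.py 502 78 30; python3 - <<'E'
from h import *
c=cam("top");s=cam("scene")
a=cv2.resize(c["image"][120:240,180:340],None,fx=2.5,fy=2.5,interpolation=2);b=cv2.resize(s["image"][100:220,300:460],None,fx=2.5,fy=2.5,interpolation=2)
cv2.imwrite("pics/e1.png",np.hstack([a,b]))
E
```

```text
t: 3.6
eef_pos: [0.4792, -0.1551, 0.1191]
tool_rot: [-0.0, 0.805, -0.593, 0.001]
contact_force: [1.2, 0.6, -0.8]
gripper_width: 0.269
t: 4.1
eef_pos: [0.5009, 0.0522, 0.1192]
tool_rot: [-0.001, 0.806, -0.592, 0.0]
contact_force: [-0.0, 0.4, -1.1]
gripper_width: 0.272
t: 4.4
eef_pos: [0.5037, 0.0776, 0.1188]
tool_rot: [-0.0, 0.806, -0.592, 0.0]
contact_force: [0.4, -0.6, -0.4]
gripper_width: 0.266
t 4.4 tcp mm [503.7  77.6 118.8] jaw -72.6 tilt 0.03 F [ 0.4 -0.6 -0.4] w 22.7
yaw 0 then tx ty tz [-0.09  0.16  8.88]
```

View pics/e1.png

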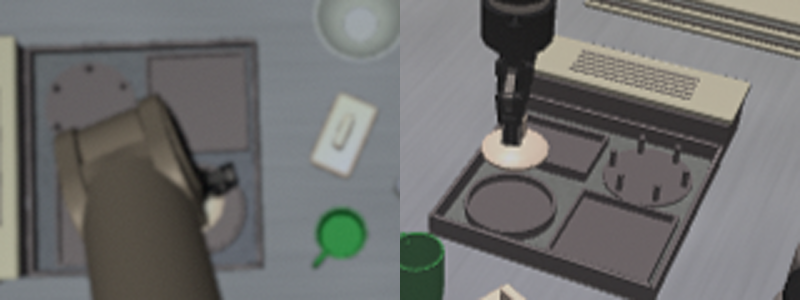

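The lid is held level above the round dish. Now I'll lower it.

```bash
python3 -m handwheel '[{"grip":0,"tx":-0.1,"ty":0.1,"tz":2.5,"yaw":0},{"grip":0,"tx":0,"ty":0,"tz":2.5,"yaw":0},{"grip":0,"tx":0,"ty":0,"tz":2,"yaw":0},{"grip":0,"tx":0,"ty":0,"tz":1,"yaw":0},{"grip":0,"tx":0,"ty":0,"tz":0.4,"yaw":0}]' 30; python3 -m handwheel '[{"grip":0,"tx":0,"ty":0,"tz":0.2,"yaw":0},{"grip":0,"tx":0,"ty":0,"tz":0,"yaw":0}]' 30; python3 -m handwheel '[{"grip":0,"tx":0,"ty":0,"tz":0.15,"yaw":0},{"grip":0,"tx":0,"ty":0,"tz":0,"yaw":0}]' 30;python3 go.py 502 78 30;
```

```text
t: 5.0
eef_pos: [0.502, 0.0766, 0.0336]
tool_rot: [0.001, 0.805, -0.593, -0.0]
contact_force: [0.3, 0.2, -0.4]
gripper_width: 0.268
t: 5.2
eef_pos: [0.503, 0.0777, 0.0328]
tool_rot: [-0.0, 0.805, -0.593, 0.0]
contact_force: [0.1, -0.4, -1.2]
gripper_width: 0.267
t: 5.4
eef_pos: [0.5029, 0.0779, 0.0313]
tool_rot: [-0.0, 0.805, -0.593, 0.0]
contact_force: [-0.0, -0.6, 0.2]
gripper_width: 0.265
t 5.4 tcp mm [502.9  77.9  31.3] jaw -72.7 tilt 0.06 F [-0.  -0.6  0.2] w 22.7
yaw 0 then tx ty tz [-0.03  0.08  0.13]
```

```bash
python3 -m handwheel '[{"grip":0,"tx":0,"ty":0,"tz":0.12,"yaw":0},{"grip":0,"tx":0,"ty":0,"tz":0,"yaw":0}]' 30; python3 -m handwheel '[{"grip":0,"tx":0,"ty":0,"tz":0.1,"yaw":0},{"grip":0,"tx":0,"ty":0,"tz":0,"yaw":0}]' 30;python3 -m handwheel '[{"grip":0,"tx":0,"ty":0,"tz":0.1,"yaw":0},{"grip":0,"tx":0,"ty":0,"tz":0,"yaw":0}]' 30
```

```text
t: 5.6
eef_pos: [0.5026, 0.0779, 0.0297]
tool_rot: [-0.0, 0.805, -0.593, 0.0]
contact_force: [-0.2, 0.4, -0.5]
gripper_width: 0.271
t: 5.8
eef_pos: [0.5026, 0.0779, 0.0296]
tool_rot: [0.0, 0.805, -0.593, 0.0]
contact_force: [-3.3, -1.0, 10.8]
gripper_width: 0.272
t: 6.0
eef_pos: [0.5026, 0.0779, 0.0295]
tool_rot: [0.0, 0.805, -0.593, 0.0]
contact_force: [-7.6, -2.5, 22.4]
gripper_width: 0.265
```

Contact confirmed at TCP z 29.6 mm. Next I'll ease off, release and retreat.

```bash
python3 -m handwheel '[{"grip":0,"tx":0,"ty":0,"tz":-0.18,"yaw":0},{"grip":2.5,"tx":0,"ty":0,"tz":0,"yaw":0},{"grip":3.5,"tx":0,"ty":0,"tz":0,"yaw":0},{"grip":5,"tx":0,"ty":0,"tz":0,"yaw":0},{"grip":5,"tx":0,"ty":0,"tz":0,"yaw":0}]' 30; python3 -m handwheel '[{"grip":5,"tx":0,"ty":0,"tz":-1,"yaw":0},{"grip":5,"tx":0,"ty":0,"tz":-2.5,"yaw":0},{"grip":5,"tx":0,"ty":0,"tz":-3,"yaw":0},{"grip":5,"tx":0,"ty":0,"tz":-3,"yaw":0},{"grip":5,"tx":0,"ty":0,"tz":0,"yaw":0}]' 30;python3 go.py 466 -248 120 -73
```

```text
t: 6.5
eef_pos: [0.5024, 0.0778, 0.0292]
tool_rot: [0.0, 0.805, -0.593, -0.0]
contact_force: [0.3, -0.2, 0.2]
gripper_width: 0.583
t: 7.0
eef_pos: [0.5053, 0.0785, 0.1288]
tool_rot: [-0.003, 0.805, -0.593, 0.003]
contact_force: [0.5, 0.7, 0.0]
gripper_width: 0.584
t 7.0 tcp mm [505.3  78.5 128.8] jaw -72.7 tilt 0.44 F [0.5 0.7 0. ] w 49.9
yaw 0.3 then tx ty tz [30.08 13.31  0.79]
```

```bash
python3 -m handwheel '[{"grip":5,"tx":4,"ty":1.8,"tz":0,"yaw":0.3},{"grip":5,"tx":4,"ty":1.8,"tz":0,"yaw":0},{"grip":5,"tx":4,"ty":1.8,"tz":0,"yaw":0},{"grip":5,"tx":4,"ty":1.8,"tz":0,"yaw":0},{"grip":5,"tx":4,"ty":1.8,"tz":0,"yaw":0}]' 30; python3 -m handwheel '[{"grip":5,"tx":4,"ty":1.8,"tz":0.8,"yaw":0},{"grip":5,"tx":4,"ty":1.8,"tz":0,"yaw":0},{"grip":5,"tx":2.1,"ty":0.7,"tz":0,"yaw":0},{"grip":5,"tx":0,"ty":0,"tz":0,"yaw":0},{"grip":5,"tx":0,"ty":0,"tz":0,"yaw":0}]' 30;python3 go.py 466 -248 16 -73
```

```text
t: 7.5
eef_pos: [0.4744, -0.1414, 0.1244]
tool_rot: [0.0, 0.804, -0.595, -0.0]
contact_force: [1.0, 0.5, -0.2]
gripper_width: 0.582
t: 8.0
eef_pos: [0.4631, -0.2487, 0.1161]
tool_rot: [-0.0, 0.804, -0.595, -0.0]
contact_force: [0.1, 1.4, 0.2]
gripper_width: 0.587
t 8.0 tcp mm [ 463.1 -248.7  116.1] jaw -73.1 tilt 0.05 F [0.1 1.4 0.2] w 50.1
yaw -0.1 then tx ty tz [ 0.02 -0.3  10.01]
```

```bash
python3 -m handwheel '[{"grip":5,"tx":0,"ty":-0.3,"tz":3,"yaw":0},{"grip":5,"tx":0,"ty":0,"tz":3,"yaw":0},{"grip":5,"tx":0,"ty":0,"tz":2.3,"yaw":0},{"grip":5,"tx":0,"ty":0,"tz":1.1,"yaw":0},{"grip":5,"tx":0,"ty":0,"tz":0.5,"yaw":0}]' 30; python3 -m handwheel '[{"grip":0,"tx":0,"ty":0,"tz":0,"yaw":0},{"grip":0,"tx":0,"ty":0,"tz":0,"yaw":0},{"grip":0,"tx":0,"ty":0,"tz":0,"yaw":0},{"grip":0,"tx":0,"ty":0,"tz":0,"yaw":0},{"grip":0,"tx":0,"ty":0,"tz":0,"yaw":0}]' 30;  python3 go.py; python3 -m handwheel '[{"grip":0,"tx":0,"ty":0,"tz":0,"yaw":0},{"grip":0,"tx":0,"ty":0,"tz":-1,"yaw":0},{"grip":0,"tx":0,"ty":0,"tz":-2,"yaw":0},{"grip":0,"tx":0,"ty":0,"tz":-3,"yaw":0},{"grip":0,"tx":0,"ty":0,"tz":-4,"yaw":0}]' 30; python3 go.py 630 78 120
```

```text
t: 8.5
eef_pos: [0.4662, -0.2464, 0.0166]
tool_rot: [-0.0, 0.804, -0.594, -0.001]
contact_force: [-1.0, -0.8, 0.5]
gripper_width: 0.588
t: 9.0
eef_pos: [0.4672, -0.2483, 0.0185]
tool_rot: [-0.0, 0.804, -0.595, 0.001]
contact_force: [0.2, 1.1, 7.3]
gripper_width: 0.137
t 9.0 tcp mm [ 467.2 -248.3   18.5] jaw -73.0 tilt 0.11 F [0.2 1.1 7.3] w 11.7
t: 9.5
eef_pos: [0.465, -0.2476, 0.1178]
tool_rot: [0.0, 0.804, -0.595, -0.002]
contact_force: [0.5, -0.6, -0.4]
gripper_width: 0.135
t 9.5 tcp mm [ 465.  -247.6  117.8] jaw -73.0 tilt 0.18 F [ 0.5 -0.6 -0.4] w 11.6
yaw 0 then tx ty tz [-26.32 -25.3   -0.23]
```

```bash
python3 -m handwheel '[{"grip":0,"tx":-2,"ty":-2,"tz":0,"yaw":0},{"grip":0,"tx":-3,"ty":-2.9,"tz":0,"yaw":0},{"grip":0,"tx":-3,"ty":-2.9,"tz":0,"yaw":0},{"grip":0,"tx":-3,"ty":-2.9,"tz":0,"yaw":0},{"grip":0,"tx":-3,"ty":-2.9,"tz":0,"yaw":0}]' 30; python3 -m handwheel '[{"grip":0,"tx":-3,"ty":-2.9,"tz":0,"yaw":0},{"grip":0,"tx":-3,"ty":-2.9,"tz":0,"yaw":0},{"grip":0,"tx":-3,"ty":-2.9,"tz":0,"yaw":0},{"grip":0,"tx":-2,"ty":-2,"tz":0,"yaw":0},{"grip":0,"tx":-1.3,"ty":-0.9,"tz":0,"yaw":0}]' 30; python3 -m handwheel '[{"grip":0,"tx":0,"ty":0,"tz":0,"yaw":0},{"grip":0,"tx":0,"ty":0,"tz":0,"yaw":0}]' 30; python3 go.py 630 78 32 -90
```

```text
t: 10.0
eef_pos: [0.5559, -0.0731, 0.1182]
tool_rot: [-0.0, 0.804, -0.595, 0.0]
contact_force: [0.2, 0.6, -0.5]
gripper_width: 0.134
t: 10.5
eef_pos: [0.6313, 0.0803, 0.118]
tool_rot: [-0.001, 0.805, -0.594, -0.0]
contact_force: [-0.3, -0.1, -1.6]
gripper_width: 0.138
t: 10.7
eef_pos: [0.6297, 0.0752, 0.1173]
tool_rot: [0.001, 0.803, -0.595, 0.0]
contact_force: [-0.8, -1.0, -0.6]
gripper_width: 0.137
t 10.7 tcp mm [629.7  75.2 117.3] jaw -73.1 tilt 0.1 F [-0.8 -1.  -0.6] w 11.7
yaw 16.9 then tx ty tz [-0.29 -0.03  8.53]
```

```bash
python3 -m handwheel '[{"grip":0,"tx":-0.2,"ty":0,"tz":2.5,"yaw":0},{"grip":0,"tx":0,"ty":0,"tz":2.5,"yaw":0},{"grip":0,"tx":0,"ty":0,"tz":2,"yaw":0},{"grip":0,"tx":0,"ty":0,"tz":1,"yaw":0},{"grip":0,"tx":0,"ty":0,"tz":0.5,"yaw":0}]' 30; python3 -m handwheel '[{"grip":0,"tx":0,"ty":0,"tz":0.2,"yaw":0},{"grip":0,"tx":0,"ty":0,"tz":0,"yaw":0}]' 30; python3 -m handwheel '[{"grip":0,"tx":0,"ty":0,"tz":0.1,"yaw":0},{"grip":0,"tx":0,"ty":0,"tz":0,"yaw":0}]' 30;python3 go.py 630 78 28.5;
```

```text
t: 11.2
eef_pos: [0.6291, 0.0768, 0.0317]
tool_rot: [0.001, 0.803, -0.596, -0.0]
contact_force: [0.2, 0.2, -0.1]
gripper_width: 0.139
t: 11.4
eef_pos: [0.6304, 0.0786, 0.0311]
tool_rot: [-0.0, 0.804, -0.595, 0.0]
contact_force: [0.2, 0.3, -0.5]
gripper_width: 0.138
t: 11.6
eef_pos: [0.6304, 0.0792, 0.0301]
tool_rot: [-0.0, 0.804, -0.595, 0.0]
contact_force: [-0.5, -0.3, -0.5]
gripper_width: 0.133
t 11.6 tcp mm [630.4  79.2  30.1] jaw -73.0 tilt 0.07 F [-0.5 -0.3 -0.5] w 11.4
yaw 0 then tx ty tz [0.1  0.07 0.16]
```

Next: a final small descent, the release, and a retreat to the cup (592,-229).

```bash
python3 -m handwheel '[{"grip":0,"tx":0,"ty":0,"tz":0.15,"yaw":0},{"grip":0,"tx":0,"ty":0,"tz":0,"yaw":0}]' 30; python3 -m handwheel '[{"grip":0,"tx":0,"ty":0,"tz":0.05,"yaw":0},{"grip":0,"tx":0,"ty":0,"tz":0,"yaw":0}]' 30; python3 -m handwheel '[{"grip":1.4,"tx":0,"ty":0,"tz":0,"yaw":0},{"grip":2.5,"tx":0,"ty":0,"tz":0,"yaw":0},{"grip":4,"tx":0,"ty":0,"tz":0,"yaw":0},{"grip":4,"tx":0,"ty":0,"tz":0,"yaw":0},{"grip":4,"tx":0,"ty":0,"tz":0,"yaw":0}]' 30; python3 -m handwheel '[{"grip":4,"tx":0,"ty":0,"tz":-1,"yaw":0},{"grip":4,"tx":0,"ty":0,"tz":-2.5,"yaw":0},{"grip":4,"tx":0,"ty":0,"tz":-3,"yaw":0},{"grip":4,"tx":0,"ty":0,"tz":-3,"yaw":0},{"grip":4,"tx":0,"ty":0,"tz":0,"yaw":0}]' 30;python3 go.py 586.5 -97.5 125 67
```

```text
t: 11.8
eef_pos: [0.6304, 0.0792, 0.0286]
tool_rot: [-0.0, 0.804, -0.595, 0.0]
contact_force: [-0.3, -1.1, 3.8]
gripper_width: 0.136
t: 12.0
eef_pos: [0.6304, 0.0792, 0.0286]
tool_rot: [-0.0, 0.804, -0.595, 0.0]
contact_force: [-2.2, -0.8, 9.4]
gripper_width: 0.14
t: 12.5
eef_pos: [0.6298, 0.079, 0.0272]
tool_rot: [0.0, 0.804, -0.595, -0.0]
contact_force: [-0.5, 0.0, -0.2]
gripper_width: 0.468
t: 13.0
eef_pos: [0.6331, 0.0797, 0.1279]
tool_rot: [-0.003, 0.804, -0.595, 0.003]
contact_force: [0.4, -0.3, 0.7]
gripper_width: 0.468
t 13.0 tcp mm [633.1  79.7 127.9] jaw -73.0 tilt 0.5 F [ 0.4 -0.3  0.7] w 40.0
yaw 40.0 then tx ty tz [18.13 -2.63  0.22]
```

```bash
python3 -m handwheel '[{"grip":5,"tx":0,"ty":0,"tz":0,"yaw":8},{"grip":5,"tx":0,"ty":0,"tz":0,"yaw":8},{"grip":5,"tx":0,"ty":0,"tz":0,"yaw":8},{"grip":5,"tx":0,"ty":0,"tz":0,"yaw":8},{"grip":5,"tx":0,"ty":0,"tz":0,"yaw":8}]' 30;  python3 -m handwheel '[{"grip":5,"tx":4,"ty":-0.6,"tz":0,"yaw":0},{"grip":5,"tx":4,"ty":-0.6,"tz":0,"yaw":0},{"grip":5,"tx":4,"ty":-0.6,"tz":0,"yaw":0},{"grip":5,"tx":4,"ty":-0.6,"tz":0,"yaw":0},{"grip":5,"tx":2.1,"ty":-0.2,"tz":0,"yaw":0}]' 30;  python3 -m handwheel '[{"grip":5,"tx":0,"ty":0,"tz":0,"yaw":0},{"grip":5,"tx":0,"ty":0,"tz":0,"yaw":0}]' 30; python3 go.py 586.5 -97.5 34 67
```

```text
t: 13.5
eef_pos: [0.6297, 0.0791, 0.1225]
tool_rot: [-0.0, -0.549, 0.836, 0.0]
contact_force: [-0.0, 0.6, 0.0]
gripper_width: 0.592
t: 14.0
eef_pos: [0.5816, -0.1023, 0.1226]
tool_rot: [-0.001, -0.55, 0.835, -0.001]
contact_force: [1.3, 0.3, -0.1]
gripper_width: 0.588
t: 14.2
eef_pos: [0.5831, -0.0977, 0.1225]
tool_rot: [0.0, -0.552, 0.834, 0.0]
contact_force: [0.5, 0.1, 0.4]
gripper_width: 0.583
t 14.2 tcp mm [583.1 -97.7 122.5] jaw -113.1 tilt 0.03 F [0.5 0.1 0.4] w 49.8
yaw -0.1 then tx ty tz [-0.15 -0.31  8.85]
```

```bash
python3 -m handwheel '[{"grip":5,"tx":-0.15,"ty":-0.3,"tz":3,"yaw":0},{"grip":5,"tx":0,"ty":0,"tz":2.5,"yaw":0},{"grip":5,"tx":0,"ty":0,"tz":2,"yaw":0},{"grip":5,"tx":0,"ty":0,"tz":0.8,"yaw":0},{"grip":5,"tx":0,"ty":0,"tz":0.5,"yaw":0}]' 45; python3 -m handwheel '[{"grip":0,"tx":0,"ty":0,"tz":0,"yaw":0},{"grip":0,"tx":0,"ty":0,"tz":0,"yaw":0},{"grip":0,"tx":0,"ty":0,"tz":0,"yaw":0},{"grip":0,"tx":0,"ty":0,"tz":0,"yaw":0},{"grip":0,"tx":0,"ty":0,"tz":0,"yaw":0}]' 45;  python3 go.py; python3 -m handwheel '[{"grip":0,"tx":0,"ty":0,"tz":0,"yaw":0},{"grip":0,"tx":0,"ty":0,"tz":-1,"yaw":0},{"grip":0,"tx":0,"ty":0,"tz":-2,"yaw":0},{"grip":0,"tx":0,"ty":0,"tz":-3,"yaw":0},{"grip":0,"tx":0,"ty":0,"tz":-4,"yaw":0}]' 45; python3 go.py 501 205 134 -90
```

```text
t: 14.7
eef_pos: [0.5866, -0.0959, 0.0338]
tool_rot: [-0.0, -0.553, 0.833, 0.0]
contact_force: [-0.5, -0.6, 0.4]
gripper_width: 0.588
t: 15.2
eef_pos: [0.5863, -0.0977, 0.0346]
tool_rot: [-0.0, -0.552, 0.834, -0.0]
contact_force: [-0.5, -0.7, -1.9]
gripper_width: 0.131
t 15.2 tcp mm [586.3 -97.7  34.6] jaw -113.0 tilt 0.01 F [-0.5 -0.7 -1.9] w 11.2
t: 15.7
eef_pos: [0.585, -0.0975, 0.1346]
tool_rot: [-0.001, -0.552, 0.834, 0.001]
contact_force: [0.6, -0.4, -1.1]
gripper_width: 0.132
t 15.7 tcp mm [585.  -97.5 134.6] jaw -113.0 tilt 0.19 F [ 0.6 -0.4 -1.1] w 11.2
yaw -23.0 then tx ty tz [-30.25   8.4    0.09]
```

```bash
python3 -m handwheel '[{"grip":0,"tx":0,"ty":0,"tz":0,"yaw":-6},{"grip":0,"tx":0,"ty":0,"tz":0,"yaw":-7},{"grip":0,"tx":0,"ty":0,"tz":0,"yaw":-6},{"grip":0,"tx":0,"ty":0,"tz":0,"yaw":-4},{"grip":0,"tx":-2,"ty":0.6,"tz":0,"yaw":0}]' 45; python3 -m handwheel '[{"grip":0,"tx":-3.6,"ty":1,"tz":0,"yaw":0},{"grip":0,"tx":-3.6,"ty":1,"tz":0,"yaw":0},{"grip":0,"tx":-3.6,"ty":1,"tz":0,"yaw":0},{"grip":0,"tx":-3.6,"ty":1,"tz":0,"yaw":0},{"grip":0,"tx":-3.6,"ty":1,"tz":0,"yaw":0}]' 45; python3 -m handwheel '[{"grip":0,"tx":-3.6,"ty":1,"tz":0,"yaw":0},{"grip":0,"tx":-3.6,"ty":1,"tz":0,"yaw":0},{"grip":0,"tx":-3,"ty":0.8,"tz":0,"yaw":0},{"grip":0,"tx":0,"ty":0,"tz":0,"yaw":0},{"grip":0,"tx":0,"ty":0,"tz":0,"yaw":0}]' 45; python3 go.py 501 205 50 -90; python3 - <<'E'
from h import *
c=cam("top");s=cam("scene")
a=cv2.resize(c["image"][120:240,150:470],None,fx=2.5,fy=2.5,interpolation=2);b=cv2.resize(s["image"][90:230,260:480],None,fx=2.3,fy=2.3,interpolation=2)
v=np.zeros((630,800,3),np.uint8); v[:300]=a; v[300:622,:506]=b; cv2.imwrite("pics/f1.png",cv2.resize(v,(760,598)))
E
```

```text
t: 16.2
eef_pos: [0.5808, -0.081, 0.1352]
tool_rot: [-0.0, -0.706, 0.708, -0.001]
contact_force: [-0.2, -0.5, -1.5]
gripper_width: 0.124
t: 16.7
eef_pos: [0.53, 0.1036, 0.1352]
tool_rot: [0.0, -0.707, 0.707, -0.0]
contact_force: [0.2, 1.1, -1.1]
gripper_width: 0.131
t: 17.2
eef_pos: [0.5023, 0.205, 0.1349]
tool_rot: [-0.0, 0.708, -0.707, 0.0]
contact_force: [-0.8, 0.1, -1.6]
gripper_width: 0.134
t 17.2 tcp mm [502.3 205.  134.9] jaw -89.9 tilt 0.03 F [-0.8  0.1 -1.6] w 11.5
yaw 0.1 then tx ty tz [-0.    0.14  8.49]
```

View pics/f1.png

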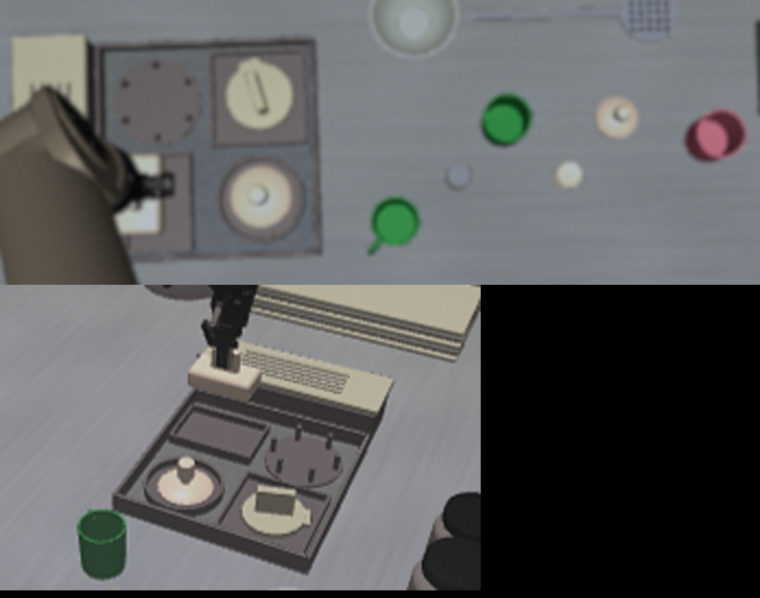

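The teapot lid (top panel 260,196) and the pitcher lid (258,95) sit flat and centred in their holders. The butter cover is held level and square to the oblong tray, so I'll lower it.

```bash
python3 -m handwheel '[{"grip":0,"tx":0,"ty":0.1,"tz":2.5,"yaw":0},{"grip":0,"tx":0,"ty":0,"tz":2.5,"yaw":0},{"grip":0,"tx":0,"ty":0,"tz":2.2,"yaw":0},{"grip":0,"tx":0,"ty":0,"tz":1,"yaw":0},{"grip":0,"tx":0,"ty":0,"tz":0.5,"yaw":0}]' 45; python3 -m handwheel '[{"grip":0,"tx":0,"ty":0,"tz":0.15,"yaw":0},{"grip":0,"tx":0,"ty":0,"tz":0,"yaw":0}]' 45; python3 -m handwheel '[{"grip":0,"tx":0,"ty":0,"tz":0.1,"yaw":0},{"grip":0,"tx":0,"ty":0,"tz":0,"yaw":0}]' 45;python3 go.py 501 205 44.6;
```

```text
t: 17.8
eef_pos: [0.5015, 0.2032, 0.0467]
tool_rot: [-0.001, -0.706, 0.708, 0.0]
contact_force: [0.2, -0.4, -1.4]
gripper_width: 0.128
t: 18.0
eef_pos: [0.5021, 0.2045, 0.0466]
tool_rot: [0.001, -0.707, 0.707, -0.0]
contact_force: [0.0, -0.6, -1.7]
gripper_width: 0.131
t: 18.2
eef_pos: [0.5019, 0.2047, 0.0455]
tool_rot: [0.001, -0.707, 0.707, -0.0]
contact_force: [0.4, -0.3, -2.9]
gripper_width: 0.13
t 18.2 tcp mm [501.9 204.7  45.5] jaw -90.0 tilt 0.07 F [ 0.4 -0.3 -2.9] w 11.1
yaw 0 then tx ty tz [-0.03  0.09  0.09]
```

```bash
python3 -m handwheel '[{"grip":0,"tx":0,"ty":0,"tz":0.1,"yaw":0},{"grip":0,"tx":0,"ty":0,"tz":0,"yaw":0}]' 45; python3 -m handwheel '[{"grip":0,"tx":0,"ty":0,"tz":0.07,"yaw":0},{"grip":0,"tx":0,"ty":0,"tz":0,"yaw":0}]' 45
```

```text
t: 18.4
eef_pos: [0.5018, 0.2047, 0.0442]
tool_rot: [0.0, -0.707, 0.707, -0.0]
contact_force: [0.3, -0.7, -0.6]
gripper_width: 0.134
t: 18.6
eef_pos: [0.5018, 0.2047, 0.0442]
tool_rot: [0.0, -0.707, 0.707, -0.0]
contact_force: [-1.4, -1.2, 8.4]
gripper_width: 0.13
```

```bash
python3 -m handwheel '[{"grip":1.4,"tx":0,"ty":0,"tz":0,"yaw":0},{"grip":2.5,"tx":0,"ty":0,"tz":0,"yaw":0},{"grip":4,"tx":0,"ty":0,"tz":0,"yaw":0},{"grip":4,"tx":0,"ty":0,"tz":0,"yaw":0},{"grip":4,"tx":0,"ty":0,"tz":0,"yaw":0}]' 30; python3 -m handwheel '[{"grip":4,"tx":0,"ty":0,"tz":-1,"yaw":0},{"grip":4,"tx":0,"ty":0,"tz":-2.5,"yaw":0},{"grip":4,"tx":0,"ty":0,"tz":-3,"yaw":0},{"grip":4,"tx":0,"ty":0,"tz":-3,"yaw":0},{"grip":4,"tx":0,"ty":0,"tz":0,"yaw":0}]' 30;python3 go.py 592 -229 135 -90
```

```text
t: 19.1
eef_pos: [0.5015, 0.2045, 0.0431]
tool_rot: [-0.0, -0.707, 0.707, -0.0]
contact_force: [0.3, 0.2, 0.5]
gripper_width: 0.472
t: 19.6
eef_pos: [0.5042, 0.2058, 0.1429]
tool_rot: [0.004, -0.707, 0.707, -0.001]
contact_force: [0.9, 0.1, -0.8]
gripper_width: 0.467
t 19.6 tcp mm [504.2 205.8 142.9] jaw -90.0 tilt 0.46 F [ 0.9  0.1 -0.8] w 39.9
yaw -0.0 then tx ty tz [43.49 -8.78  0.7 ]
```

```bash
python3 -m handwheel '[{"grip":8.5,"tx":4,"ty":-0.8,"tz":0,"yaw":0},{"grip":8.5,"tx":4,"ty":-0.8,"tz":0,"yaw":0},{"grip":8.5,"tx":4,"ty":-0.8,"tz":0,"yaw":0},{"grip":8.5,"tx":4,"ty":-0.8,"tz":0,"yaw":0},{"grip":8.5,"tx":4,"ty":-0.8,"tz":0,"yaw":0}]' 30; python3 -m handwheel '[{"grip":8.5,"tx":4,"ty":-0.8,"tz":0,"yaw":0},{"grip":8.5,"tx":4,"ty":-0.8,"tz":0,"yaw":0},{"grip":8.5,"tx":4,"ty":-0.8,"tz":0,"yaw":0},{"grip":8.5,"tx":4,"ty":-0.8,"tz":0,"yaw":0},{"grip":8.5,"tx":4,"ty":-0.8,"tz":0,"yaw":0}]' 30; python3 -m handwheel '[{"grip":8.5,"tx":3.4,"ty":-1.1,"tz":0,"yaw":0},{"grip":8.5,"tx":0,"ty":0,"tz":0,"yaw":0},{"grip":8.5,"tx":0,"ty":0,"tz":0,"yaw":0}]' 30; python3 go.py 592 -229 26 -90; python3 m.py | grep -E "mug|sugar"
```

```text
t: 20.1
eef_pos: [0.5413, 0.0029, 0.1382]
tool_rot: [0.0, 0.707, -0.707, -0.0]
contact_force: [0.7, 0.4, -0.1]
gripper_width: 0.996
t: 20.6
eef_pos: [0.5813, -0.1971, 0.1381]
tool_rot: [-0.0, -0.707, 0.707, 0.0]
contact_force: [0.3, -0.6, -0.3]
gripper_width: 0.998
t: 20.9
eef_pos: [0.592, -0.2302, 0.1377]
tool_rot: [-0.0, -0.706, 0.708, 0.0]
contact_force: [-0.5, 0.1, 0.0]
gripper_width: 0.993
t 20.9 tcp mm [ 592.  -230.2  137.7] jaw -90.1 tilt 0.05 F [-0.5  0.1  0. ] w 84.8
yaw -0.1 then tx ty tz [-1.200e-01 -1.000e-02  1.117e+01]
sugar area 299 cen [ 615.5 -375.4] rect [ 623.6 -377.3] [102.8  41.4] long ang 2.7 circ [ 624.  -372.3] 52.4
mug area 337 cen [468.6 -90.3] rect [465.9 -91.8] [55.7 65.7] long ang 175.4 circ [465.4 -83.7] 37.3
```

```bash
python3 -m handwheel '[{"grip":8.5,"tx":-0.1,"ty":0,"tz":3,"yaw":0},{"grip":8.5,"tx":0,"ty":0,"tz":3,"yaw":0},{"grip":8.5,"tx":0,"ty":0,"tz":3,"yaw":0},{"grip":8.5,"tx":0,"ty":0,"tz":1.5,"yaw":0},{"grip":8.5,"tx":0,"ty":0,"tz":0.6,"yaw":0}]' 30; python3 -m handwheel '[{"grip":7,"tx":0,"ty":0,"tz":0,"yaw":0},{"grip":6.2,"tx":0,"ty":0,"tz":0,"yaw":0},{"grip":5,"tx":0,"ty":0,"tz":0,"yaw":0},{"grip":5,"tx":0,"ty":0,"tz":0,"yaw":0},{"grip":5,"tx":0,"ty":0,"tz":0,"yaw":0}]' 30;  python3 go.py; python3 -m handwheel '[{"grip":5,"tx":0,"ty":0,"tz":0,"yaw":0},{"grip":5,"tx":0,"ty":0,"tz":-1,"yaw":0},{"grip":5,"tx":0,"ty":0,"tz":-2,"yaw":0},{"grip":5,"tx":0,"ty":0,"tz":-4,"yaw":0},{"grip":5,"tx":0,"ty":0,"tz":-4,"yaw":0}]' 30; python3 go.py 629.5 206 140 -90
```

```text
t: 21.45
eef_pos: [0.5915, -0.2267, 0.0257]
tool_rot: [0.0, 0.708, -0.706, -0.001]
contact_force: [0.1, 0.1, 1.1]
gripper_width: 1.0
t: 21.95
eef_pos: [0.5936, -0.2285, 0.0288]
tool_rot: [-0.001, 0.707, -0.707, 0.001]
contact_force: [-1.1, 1.0, 7.0]
gripper_width: 0.68
t 21.95 tcp mm [ 593.6 -228.5   28.8] jaw -90.0 tilt 0.15 F [-1.1  1.   7. ] w 58.1
t: 22.45
eef_pos: [0.5916, -0.2287, 0.1384]
tool_rot: [-0.0, -0.707, 0.707, 0.001]
contact_force: [1.2, 0.9, -0.6]
gripper_width: 0.68
t 22.45 tcp mm [ 591.6 -228.7  138.4] jaw -90.0 tilt 0.08 F [ 1.2  0.9 -0.6] w 58.1
yaw -0.0 then tx ty tz [-43.47  -3.79  -0.16]
```

```bash
python3 -m handwheel '[{"grip":5,"tx":-3,"ty":-0.35,"tz":0,"yaw":0},{"grip":5,"tx":-4,"ty":-0.35,"tz":0,"yaw":0},{"grip":5,"tx":-4,"ty":-0.35,"tz":0,"yaw":0},{"grip":5,"tx":-4,"ty":-0.35,"tz":0,"yaw":0},{"grip":5,"tx":-4,"ty":-0.35,"tz":0,"yaw":0}]' 30; python3 -m handwheel '[{"grip":5,"tx":-4,"ty":-0.35,"tz":0,"yaw":0},{"grip":5,"tx":-4,"ty":-0.35,"tz":0,"yaw":0},{"grip":5,"tx":-4,"ty":-0.35,"tz":0,"yaw":0},{"grip":5,"tx":-4,"ty":-0.35,"tz":0,"yaw":0},{"grip":5,"tx":-4,"ty":-0.35,"tz":0,"yaw":0}]' 30; python3 -m handwheel '[{"grip":5,"tx":-3,"ty":-0.3,"tz":0,"yaw":0},{"grip":5,"tx":-1.5,"ty":0,"tz":0,"yaw":0},{"grip":5,"tx":0,"ty":0,"tz":0,"yaw":0},{"grip":5,"tx":0,"ty":0,"tz":0,"yaw":0}]' 30; python3 go.py 629.5 206 42 -90; python3 - <<'E'
from h import *
s=cam("scene")
cv2.imwrite("pics/g1.png",cv2.resize(s["image"][60:220,290:470],None,fx=3,fy=3,interpolation=2))
E
```

```text
t: 22.95
eef_pos: [0.6099, -0.0373, 0.138]
tool_rot: [0.0, -0.707, 0.707, -0.0]
contact_force: [0.8, 1.2, -1.0]
gripper_width: 0.676
t: 23.45
eef_pos: [0.6275, 0.1626, 0.1379]
tool_rot: [0.0, -0.707, 0.707, -0.0]
contact_force: [0.3, -0.4, -0.7]
gripper_width: 0.677
t: 23.85
eef_pos: [0.6306, 0.2042, 0.1372]
tool_rot: [-0.001, -0.706, 0.708, -0.001]
contact_force: [-0.3, -0.7, -0.7]
gripper_width: 0.679
t 23.85 tcp mm [630.6 204.2 137.2] jaw -90.1 tilt 0.1 F [-0.3 -0.7 -0.7] w 58.0
yaw -0.1 then tx ty tz [-0.2   0.11  9.52]
```

View pics/g1.png

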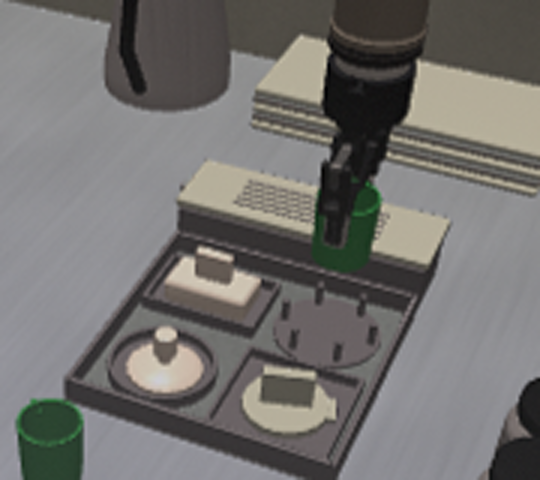

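The butter cover sits flat in its tray and the cup is upright above the prongs. I'll lower the cup now.

```bash
python3 -m handwheel '[{"grip":5,"tx":-0.15,"ty":0.1,"tz":2.5,"yaw":0},{"grip":5,"tx":0,"ty":0,"tz":2.5,"yaw":0},{"grip":5,"tx":0,"ty":0,"tz":2.2,"yaw":0},{"grip":5,"tx":0,"ty":0,"tz":1.4,"yaw":0},{"grip":5,"tx":0,"ty":0,"tz":0.7,"yaw":0}]' 30; python3 -m handwheel '[{"grip":5,"tx":0,"ty":0,"tz":0.2,"yaw":0},{"grip":5,"tx":0,"ty":0,"tz":0,"yaw":0}]' 30; python3 -m handwheel '[{"grip":5,"tx":0,"ty":0,"tz":0.1,"yaw":0},{"grip":5,"tx":0,"ty":0,"tz":0,"yaw":0}]' 30;python3 go.py 629.5 206 38
```

```text
t: 24.4
eef_pos: [0.6292, 0.2056, 0.0429]
tool_rot: [-0.001, -0.706, 0.708, -0.0]
contact_force: [0.0, -0.5, -0.4]
gripper_width: 0.674
t: 24.6
eef_pos: [0.63, 0.2077, 0.0428]
tool_rot: [0.0, -0.707, 0.707, -0.0]
contact_force: [-0.3, 0.1, -1.0]
gripper_width: 0.68
t: 24.8
eef_pos: [0.63, 0.2082, 0.042]
tool_rot: [0.001, -0.707, 0.707, -0.0]
contact_force: [-0.5, -0.4, -1.7]
gripper_width: 0.678
t 24.8 tcp mm [630.  208.2  42. ] jaw -90.0 tilt 0.08 F [-0.5 -0.4 -1.7] w 57.9
yaw 0 then tx ty tz [0.22 0.05 0.4 ]
```

```bash
python3 -m handwheel '[{"grip":5,"tx":0.15,"ty":0,"tz":0.2,"yaw":0},{"grip":5,"tx":0,"ty":0,"tz":0,"yaw":0}]' 30; python3 -m handwheel '[{"grip":5,"tx":0,"ty":0,"tz":0.1,"yaw":0},{"grip":5,"tx":0,"ty":0,"tz":0,"yaw":0}]' 30; python3 -m handwheel '[{"grip":5,"tx":0,"ty":0,"tz":0.06,"yaw":0},{"grip":5,"tx":0,"ty":0,"tz":0,"yaw":0}]' 30
```

```text
t: 25.0
eef_pos: [0.6295, 0.2061, 0.0392]
tool_rot: [-0.0, -0.707, 0.707, -0.0]
contact_force: [0.2, 0.9, -1.2]
gripper_width: 0.677
t: 25.2
eef_pos: [0.6298, 0.2063, 0.0389]
tool_rot: [0.0, -0.707, 0.707, -0.0]
contact_force: [-1.0, -0.7, 4.5]
gripper_width: 0.679
t: 25.4
eef_pos: [0.6299, 0.2064, 0.0388]
tool_rot: [0.0, -0.707, 0.707, -0.0]
contact_force: [-2.5, -1.7, 8.6]
gripper_width: 0.683
```

Contact came at the expected height (38.8 mm). I'll release, lift straight up and move clear of the view.

```bash
python3 -m handwheel '[{"grip":6.2,"tx":0,"ty":0,"tz":0,"yaw":0},{"grip":7,"tx":0,"ty":0,"tz":0,"yaw":0},{"grip":8.4,"tx":0,"ty":0,"tz":0,"yaw":0},{"grip":8.4,"tx":0,"ty":0,"tz":0,"yaw":0},{"grip":8.4,"tx":0,"ty":0,"tz":0,"yaw":0}]' 30; python3 -m handwheel '[{"grip":8.4,"tx":0,"ty":0,"tz":-1,"yaw":0},{"grip":8.4,"tx":0,"ty":0,"tz":-2.5,"yaw":0},{"grip":8.4,"tx":0,"ty":0,"tz":-4,"yaw":0},{"grip":8.4,"tx":0,"ty":0,"tz":-4,"yaw":0},{"grip":8.4,"tx":0,"ty":0,"tz":-4,"yaw":0}]' 30; python3 -m handwheel '[{"grip":8.4,"tx":4,"ty":0,"tz":0,"yaw":0},{"grip":8.4,"tx":4,"ty":0,"tz":0,"yaw":0},{"grip":8.4,"tx":4,"ty":0,"tz":0,"yaw":0},{"grip":8.4,"tx":4,"ty":0,"tz":0,"yaw":0},{"grip":8.4,"tx":4,"ty":0,"tz":0,"yaw":0}]' 30;python3 -m handwheel '[{"grip":8.4,"tx":4,"ty":0,"tz":0,"yaw":0},{"grip":8.4,"tx":4,"ty":0,"tz":0,"yaw":0},{"grip":8.4,"tx":4,"ty":0,"tz":0,"yaw":0},{"grip":8.4,"tx":4,"ty":0,"tz":0,"yaw":0},{"grip":8.4,"tx":4,"ty":0,"tz":0,"yaw":0}]' 30; python3 -m handwheel '[{"grip":8.4,"tx":4,"ty":4,"tz":0,"yaw":0},{"grip":8.4,"tx":2,"ty":4,"tz":0,"yaw":0},{"grip":8.4,"tx":0,"ty":0,"tz":0,"yaw":0},{"grip":8.4,"tx":0,"ty":0,"tz":0,"yaw":0}]' 30
cat > chk.py <<'E'
from m import *
s=cam("scene")
warm=(r-b>-1)&(r>110)&~(r-g>25); gr=(g-np.maximum(r,b)>25)
comp(warm,(217,206),"butter",.038); comp(warm,(260,160),"pitcher",.020); comp(warm,(261,204),"teapot",.015); comp(warm,(410,169),"sugar",.005)
comp(gr,(216,163),"cup",.055); comp(gr,(317,213),"mug",.045)
a=cv2.resize(c["image"][120:240,150:470],None,fx=2.3,fy=2.3,interpolation=2);q=cv2.resize(s["image"][90:230,260:480],None,fx=2.2,fy=2.2,interpolation=2)
v=np.zeros((590,740,3),np.uint8); v[:276,:736]=a; v[276:584,:484]=q; cv2.imwrite("pics/z1.png",v)
E
python3 chk.py
```

```text
t: 25.9
eef_pos: [0.6294, 0.2065, 0.0374]
tool_rot: [-0.0, -0.707, 0.707, 0.0]
contact_force: [-0.0, -0.4, 0.1]
gripper_width: 0.983
t: 26.4
eef_pos: [0.6294, 0.2064, 0.195]
tool_rot: [0.0, -0.707, 0.707, -0.0]
contact_force: [1.0, 0.7, -0.1]
gripper_width: 0.984
t: 26.9
eef_pos: [0.6294, 0.0049, 0.1936]
tool_rot: [0.0, -0.707, 0.707, -0.0]
contact_force: [0.8, -0.3, -0.6]
gripper_width: 0.983
t: 27.4
eef_pos: [0.6293, -0.1951, 0.1936]
tool_rot: [0.0, -0.707, 0.707, -0.0]
contact_force: [1.6, 0.7, -1.1]
gripper_width: 0.982
t: 27.8
eef_pos: [0.5534, -0.2497, 0.1936]
tool_rot: [0.0, -0.706, 0.708, -0.0]
contact_force: [-0.1, -0.9, -0.4]
gripper_width: 0.989
butter area 440 cen [504.8 206.4] rect [500.7 202.8] [94.1 52.6] long ang 0.0 circ [500.4 200.7] 51.3
pitcher area 706 cen [632.9  77.6] rect [632.2  78. ] [87.  88.1] long ang 153.1 circ [633.7  78.7] 46.8
teapot area 605 cen [505.1  76.7] rect [503.5  77.6] [83.  83.3] long ang 179.5 circ [503.6  76.1] 43.4
sugar area 131 cen [ 588.1 -413.5] rect [ 584.7 -410.8] [27.3 57.3] long ang 159.9 circ [ 583.9 -412. ] 30.2
cup area 375 cen [630.7 207.7] rect [629.4 207. ] [68.6 57.1] long ang 44.4 circ [628.3 208.3] 34.6
mug area 339 cen [468.6 -90.3] rect [465.9 -91.8] [55.7 65.7] long ang 175.4 circ [465.4 -83.7] 37.3
```

View pics/z1.png

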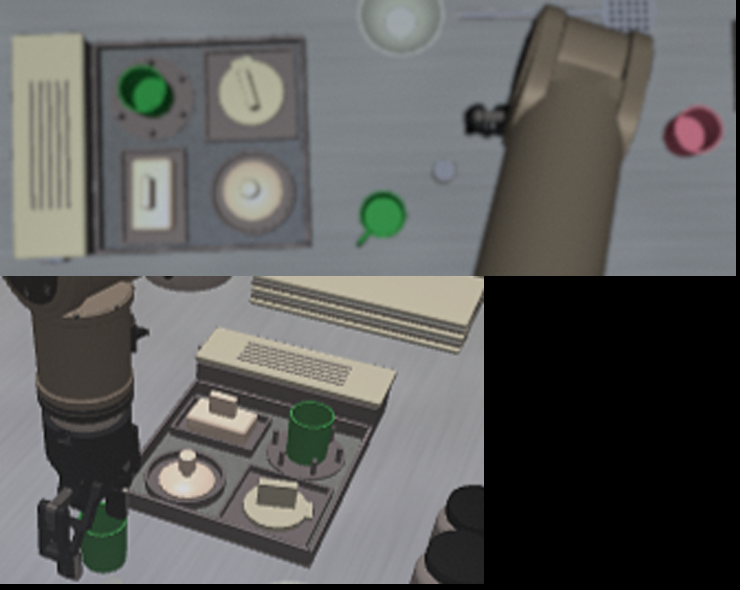

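All four pieces are in place and flat. The arm hides the sugar lid in the top view, so I'll compare it with the start picture in the scene view and then hand in.

```bash
python3 - <<'E'
from h import *
a=cv2.imread("pics/scene0.png"); b=cam("scene")["image"]
w=np.s_[300:332,280:316]; print("diff sugar",cv2.absdiff(a[w],b[w]).mean())
print(cv2.phaseCorrelate(a[w].mean(2),b[w].mean(2)))
print(get_obs()["joint_vel"].round(3)); print(hand_in())
E
```

```text
diff sugar 9.036747685185185
((0.0061033318005137005, -0.005255136482453793), 0.9950411441000774)
[-0.006  0.007 -0.002  0.     0.004 -0.001 -0.   ]
the job is handed in; nothing more can be done
None
```

I placed all four pieces in their holders, each lowered until the wrist force showed contact, then released. I handed the job in at about 28 s of the 128 s allowed; no verdict was reported.

| Piece | Holder | Distance from holder centre, last top view |
|---|---|---|
| Teapot lid | round dish | about 2 mm |
| Pitcher lid | square tray | about 2–3 mm |
| Butter-dish cover | oblong tray | about 3 mm |
| Cup | between the prongs | about 2 mm |

- **Fit:** the final pictures show all four upright and flat. The cup and both lids made contact within 0.2 mm of the height expected for the holder floor, and the butter cover within 0.5 mm.
- **Mug:** it measured at its starting position, within 2 mm.
- **Sugar-pot lid:** the arm hid it in the last top view, so that measurement (about 44 mm off) was not valid. The scene camera showed it shifted by less than 0.01 pixel from the start. The brightness there differed by about 9 grey levels, which I put down to the arm's shadow.
- **Robot:** the gripper was open, empty and about 19 cm above the table at hand-in.

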